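# Brighten the microscope light by four clicks

## Robot

A 6-joint arm with a two-finger parallel gripper is mounted at the origin on the work surface. World frame = base frame: x ahead of the robot, y to its left, z up, the work surface at z = 0. Lengths are in mm, angles in rad, forces in N, time in s.
With the tool pointing down it reaches from about 400 to 925 mm from the base axis. Payload 12.5 kg.
Tool frame: the origin (TCP) lies where the fingers leave the gripper's body, on its centre line; the fingertips stand 78 mm ahead of it and the grasp point (between the pads) lies 59 mm ahead of it (env.tip_extent is the distance from the TCP to the fingertips, in mm); z points along the fingers, y is the direction in which the jaws open and shut (so a half turn about z gives the same grasp; the last joint's range is limited). The gripper opens to 95 mm and grips with 3 to 60 N. Pads are 20 mm wide; open, the fingers measure 119 mm over their backs; the gripper's body (75 mm by 180 mm) begins 59 mm behind the grasp point.
Start: joints at [-1.294, 0.491, 1.559, -0, 1.092, -0.106], TCP at [233.471, -579.766, 292.261] pointing down, gripper open.
Joint ranges: [-3.1, 3.1], [-0.84, 2.19], [0.05, 2.79], [-1.13, 4.28], [0.06, 2.93], [-2.69, 2.69]. Speed limits (rad/s): [2.22, 2.22, 2.79, 3.14, 3.14, 3.14].

## Interface

Orientations are given as [roll, pitch, yaw] about the fixed x, y, z axes, in that order (R = Rz(yaw) Ry(pitch) Rx(roll)).
In Python, from cell import env gives the robot as it stands. The module is installed in compiled form; this text tells all that it offers.
- The arm moves only by the tool play_rows, never from a script. Its argument "targets" is a list of rows, each an object with "linear": the shift along the tool's x, y, z in mm, a list of three; "turn": the turn about the tool's z in rad. A call has 1 to 20 rows; each row is the pose to reach, as a shift and turn from the pose commanded when the call began, along the tool's axes at that moment; what a row does not reach only later rows make up. A row lasts 1/8 s, in which the tool goes at most 62.5 mm and 10.7 degrees, less where a joint would pass 70% of its speed; a pose out of reach is approached as far as the arm can. A call with a gripper value outside its range is refused whole. "hand" is the finger opening in mm, from 0 to 95.1, set as the call begins (left out, the last holds). The fingers move at their own pace and stop on an object; the grip force is fixed at half the most. Time passes only in rows, so rows that repeat a pose let the fingers close. It gives the time, the measured TCP pose, the force and the opening at its end, in the units of the state.
- env.state(): the state, without advancing time (a new reading comes with each control period).
- env.read_camera(name): name is "scene" or "top"; returns (picture, depth): 420x560x3 uint8, red, green, blue; 420x560 float32, mm along the optical axis (not along the pixel's ray), 0 where there is no reading.
- env.camera_params(name): a dict with "fx", "fy", "cx", "cy" (pixels), "k1" (the pictures are not rectified: a ray, as slopes to the right and down, at radius r is drawn at 1 + k1 r^2 times it, then the intrinsics apply), "R" (3x3) and "t" (3): a world point X has camera coordinates R X + t. Camera axes: x right, y down, z forward; pixel columns grow to the right and rows downward; lengths in mm; the calibration is good to about 2 mm. A picture is of the moment at which its call begins. camera_params takes no time and is no camera call.
- env.job_done(): hands the job in, once; it reports no verdict.
The state is a dict: "t": time; "joints": joint angles; "qvel": joint speeds; "tau": joint torques, N m; "eef_pos": TCP position; "tcp_rot": TCP orientation; "ft_force": force on the tool from outside, world axes, zero at the start; "moment": the same for the moment, N m; "opening": opening from 0.0 (shut) to 1.0 (fully open).
Only numpy, scipy, OpenCV 4.12 (cv2) and the standard library are available. Lean on these libraries where they do the work, as an engineer would, in place of code of your own. Each camera call takes 0.05 s, during which the arm holds its last target.

## Task

Switch on the microscope's light source by pressing the green button on its top all the way down, then turn it up: with a fingertip push the orange peg of the black click-stop dial clockwise (seen from above) by exactly four clicks from where it stands, and leave it resting in that click stop. Work gently and only with the fingertips: do not pinch or grip the dial or its peg, and leave the vials and everything else on the bench where they stand.

Things in the scene. Friction and masses are not known exactly. Their poses are not given: they have to be found in the camera images.
- lamp: Grey light-source box, fixed, 170 (x) x 260 (y) x 85 mm high; origin at the centre of its underside, z up, -x is its dark front face. Its flat top carries the dial (centre 5 mm toward -x, 55 mm toward -y of the box centre), the green button (20 mm toward -x, 75 mm toward +y) and a loose vial near its +x +y corner.
- dial_axis (a point): Centre of the dial's flat upper face, on its vertical axis, 98 mm above the bench. The dial is a black disc 80 mm in diameter and 12 mm thick with no hub; its underside is 1 mm above the box top. Its only raised part is the orange peg. White ticks on the box, at 51 mm radius, mark its ten click stops.
- peg_top (a point): Centre of the top end of the orange peg that stands on the dial: upright round peg 10 mm in diameter, 22 mm tall above the disc, 32 mm from the dial's axis; its top is 120 mm above the bench. A white line on the disc points from the axis to it. It goes round with the dial.
- dial (a joint): Turn in rad, growing clockwise seen from above. Click stops every 0.4189 rad (24 degrees) from 0 to 3.770, with hard ends there; it starts resting in a stop, at least four more ahead. At 0 the peg lies 264 degrees anticlockwise from the box +x axis. Between stops it resists with up to 0.08 to 0.15 N m (3 to 5 N at the peg); past half way it jumps by itself into the next stop and stays.
- power_top (a point): Centre of the top of the green round push button, 30 mm in diameter, in a low black housing on the box top; pressed straight down.
- power (a joint): Travel of the button in m: 0 up, 0.006 fully down (about 5 N); springs back up when released.
- vial: Loose clear vial with orange band and white cap, 27 mm in diameter, 58 mm tall, standing on the box top, about 75 mm toward +x of the button and 160 mm from the dial's axis; origin at its underside. Not to be moved.
- vial_b: Loose vial with black cap, 27 mm in diameter, 58 mm tall, on the bench beside the box; origin at its underside. Not to be moved.
- marker: Loose grey marker pen with red cap, 135 mm long, 16 mm thick, lying on the bench in front of the box. Not to be moved.
- forceps: Loose steel forceps, 128 mm long, 6 mm high, lying on the bench. Not to be moved.
- washbottle: Loose white wash bottle with red cap and spout, 70 mm in diameter, 190 mm tall, standing on the bench to the left. Not to be moved.
- dish: Loose round glass dish, 90 mm in diameter, 16 mm high, on the bench to the left. Not to be moved.
- book: Fixed black textbook with a dark slate block on it, 220 (x) x 280 (y) mm, 81 mm high in all, on the bench to the right; origin at the centre of its underside.

How it is judged (in metres and radians):
On the way, in this order (a step that is already met when the one before it is completed fails the run):
1. the green button is pressed down while the dial still stands where it started (value of joint power above 0.0045 m and distance of peg_top from where it was at the start of the episode below 0.006 m), for 0.02 s.
2. the dial stands four clicks clockwise of its start (distance of peg_top from where it was at the start of the episode between 0.0437 and 0.051 m and velocity of joint dial between -0.1 and 0.1 rad/s), for 0.3 s.
At the end, for the whole second after the job is handed in: The dial rests in the fourth click stop clockwise of where it started (its peg 43.7 to 51.0 mm from its starting point in a straight line, four clicks being 47.6 mm; the end stops allow no such distance any other way), the button is up again, and every loose thing is within 20 mm of where it stood (all of step 2 and value of joint power below 0.002 m and distance of each of vial, vial_b, marker, forceps, washbottle, dish from where it was at the start of the episode below 0.02 m); the robot touches nothing.
It fails at once if the dial or its peg is pinched or forced (over 18 N between the fingers and the dial) (contact force between the fingers and dial above 18 N).
It fails at once if a vial is moved, lifted or knocked over (distance of any of vial, vial_b from where it was at the start of the episode above 0.02 m or angle between any of vial, vial_b's own z axis and vertical above 0.5 rad).
It fails at once if the marker pen, forceps, wash bottle or dish is moved, lifted or knocked over (distance of any of marker, forceps, washbottle, dish from where it was at the start of the episode above 0.02 m or angle between washbottle's own z axis and vertical above 0.5 rad).
It also fails if it takes over 64 s, if anything falls off the work surface, if the arm or the gripper's body presses on something with over 40 N, if the wrist force passes 120 N, or if a joint passes its speed limit or range.

## Working session

There is one attempt and no reset: what is moved stays moved. The work goes in short steps, Python scripts to look and compute and a tool call to move; the robot and the scene stay as the last step left them, time stands still between calls to the robot, and variables do not carry over. Pictures are saved under pics/ and viewed, and the job is handed in when it is done.

Besides the shell and the picture viewer there is one more tool, called after "Call:" as name(argument=value, ...), one argument or row to a line, values as JSON. play_rows: Moves the arm, as the interface text tells. Its arguments: {"type":"object","properties":{"targets":{"type":"array","items":{"type":"object","properties":{"linear":{"type":"array","items":{"type":"number"}},"turn":{"type":"number"}}}},"hand":{"type":"number"}},"required":["targets"]}

```bash
mkdir -p pics; cat > h.py <<'E'
import numpy as np, cv2
from cell import env
def px2w(name,u,v,depth=None,z=None):
    p=env.camera_params(name); R=np.array(p["R"]);t=np.array(p["t"])
    xd=(u-p["cx"])/p["fx"]; yd=(v-p["cy"])/p["fy"]
    x,y=xd,yd
    for _ in range(30):
        s=1+p["k1"]*(x*x+y*y); x,y=xd/s,yd/s
    d=np.array([x,y,1.])
    c=-R.T@t; w=R.T@d
    if z is not None: return c+w*(z-c[2])/w[2]
    return c+w*depth
def w2px(name,X):
    p=env.camera_params(name); c=np.array(p["R"])@np.array(X,float)+np.array(p["t"])
    x,y=c[0]/c[2],c[1]/c[2]; s=1+p["k1"]*(x*x+y*y)
    return p["fx"]*x*s+p["cx"],p["fy"]*y*s+p["cy"]
E
python3 - <<'E'
from h import *
for n in("top","scene"):
    a,d=env.read_camera(n); np.savez("pics/%s0.npz"%n,a=a,d=d)
    cv2.imwrite("pics/%s0.png"%n,a[:,:,::-1])
    print(n,env.camera_params(n))
print(env.state())
E
```

```text
top {'fx': 411.6526731088056, 'fy': 411.6526731088056, 'cx': 278.38640484892494, 'cy': 209.47191241664976, 'k1': -0.06900448777451183, 'R': array([[ 2.72403525e-02, -9.99628694e-01,  6.61421529e-04],
       [-9.82078106e-01, -2.68855227e-02, -1.86546945e-01],
       [ 1.86495462e-01,  4.43203695e-03, -9.82445825e-01]]), 't': array([  12.26364227,  547.96110043, 1273.63837027])}
scene {'fx': 388.71174164803534, 'fy': 388.71174164803534, 'cx': 273.4847214961032, 'cy': 207.66169310313052, 'k1': -0.05945298706929366, 'R': array([[ 0.05571314,  0.99842634, -0.00639466],
       [ 0.55835245, -0.03646486, -0.82880206],
       [-0.82773099,  0.04260469, -0.55950536]]), 't': array([ -29.9558746 , -209.40604155, 1644.01710159])}
{'t': 0.1, 'joints': array([-1.29362914e+00,  4.91520007e-01,  1.55938382e+00, -2.30146000e-05,
        1.09173111e+00, -1.05590014e-01]), 'qvel': array([-0.00062243, -0.00227965, -0.00017298,  0.00092995, -0.00076164,
        0.00013933]), 'tau': array([ 1.87680613e-03, -6.13622975e+01, -2.58607185e+01,  6.94236788e-02,
        4.70173673e-02, -8.46694866e-05]), 'eef_pos': array([ 233.40924157, -579.62878199,  291.70888844]), 'tcp_rot': array([-3.14055403e+00, -8.95507286e-05,  3.82767778e-01]), 'ft_force': array([-0.34011842, -0.09713121,  0.91612847]), 'moment': array([-0.01331947, -0.02003547,  0.04399572]), 'opening': 1.0011029314293654}
```

```bash
ls
```

```text
h.py
pics
```

View pics/top0.png

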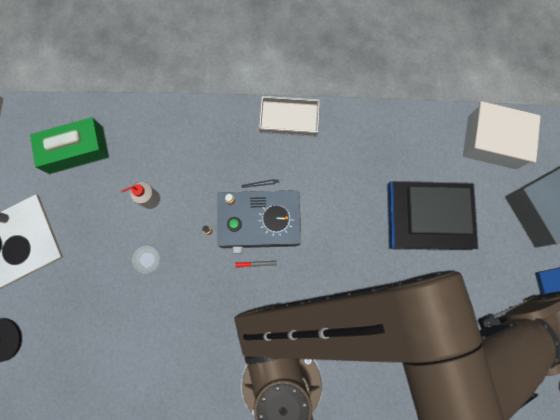

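View pics/scene0.png

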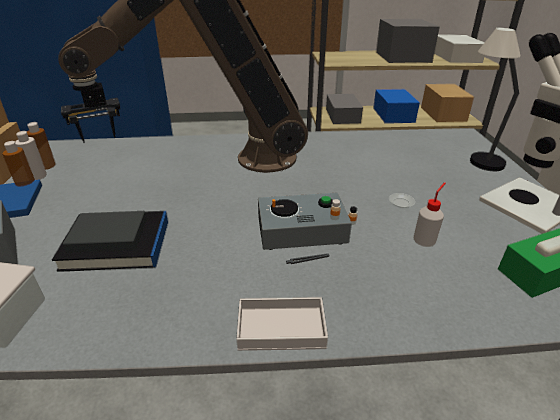

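```bash
python3 - <<'E'
from h import *
a=np.load("pics/top0.npz")["a"][:,:,::-1]
cv2.imwrite("pics/top0c.png",cv2.resize(a[180:255,205:305],None,fx=8,fy=8,interpolation=cv2.INTER_CUBIC))
a=np.load("pics/scene0.npz")["a"][:,:,::-1]
cv2.imwrite("pics/scene0c.png",cv2.resize(a[185:260,250:360],None,fx=7,fy=7,interpolation=cv2.INTER_CUBIC))
E
```

```text
(no output)
```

View pics/top0c.png

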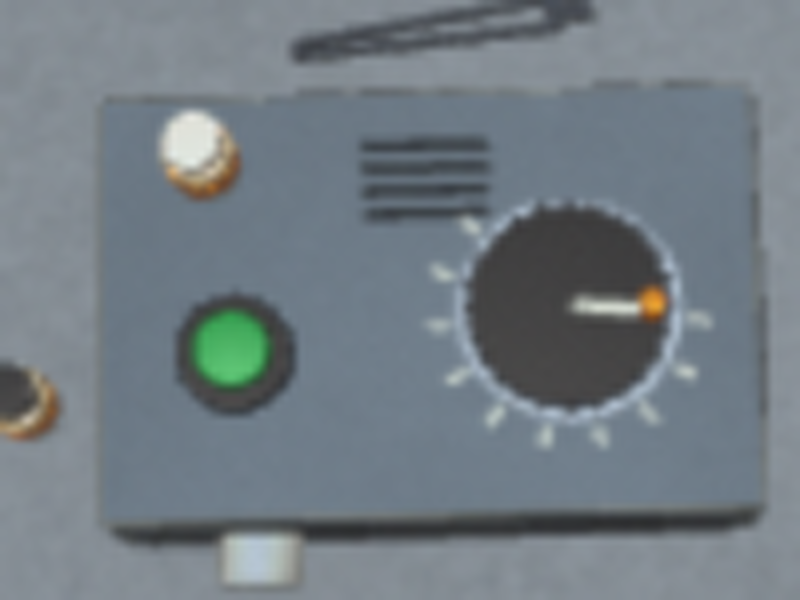

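View pics/scene0c.png

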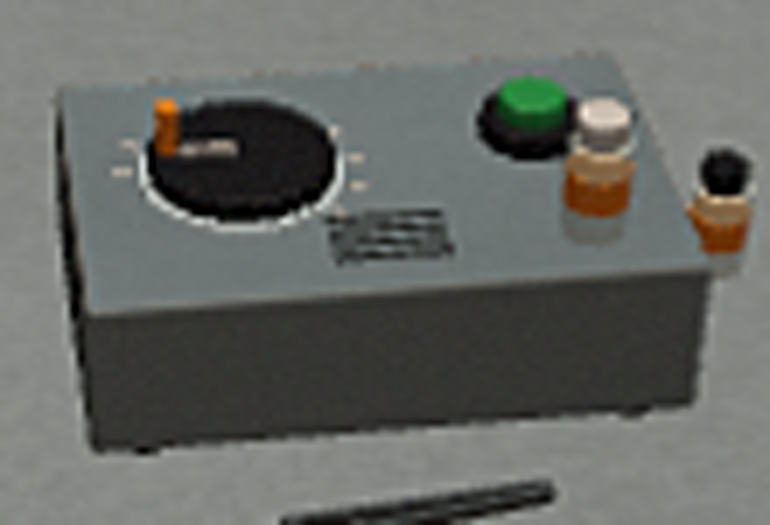

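Top view: the box is upright with its front (‑x) towards the robot. In the full picture the button is at about (234,223), the dial centre at about (276,218), and the peg at about (286.5,217.7) on the first tick. Next I'll measure these.

```bash
python3 - <<'E'
from h import *
T=np.load("pics/top0.npz");S=np.load("pics/scene0.npz")
def tp(u,v):return 205+(u+.5)/8-.5,180+(v+.5)/8-.5
def sp(u,v):return 250+(u+.5)/7-.5,185+(v+.5)/7-.5
# color centroids
def cent(a,mask):
    v,u=np.nonzero(mask);return u.mean(),v.mean(),len(u)
for n,Z in(("top",T),("scene",S)):
    hsv=cv2.cvtColor(Z["a"],cv2.COLOR_RGB2HSV);H,s,V=cv2.split(hsv)
    box=np.zeros(H.shape,bool)
    if n=="top": box[180:255,222:305]=1
    else: box[185:260,250:340]=1
    g=box&(H>45)&(H<80)&(s>110)
    print(n,"green",cent(0,g)); u,v,_=cent(0,g)
    d=np.median(Z["d"][g]); print(d,px2w(n,u,v,depth=d))
    for z in (100,105,110): print(z,px2w(n,u,v,z=z))
    for m in ("dark",):
        pass
print("dial top",px2w("top",*tp(567,306),z=98),"peg top",px2w("top",*tp(653,300),z=120))
print("dial sc",px2w("scene",*sp(242,158),z=98),"peg sc",px2w("scene",*sp(166,103),z=120))
for c in((100,100),(752,88),(765,512),(103,522)):print("corner",px2w("top",*tp(*c),z=85))
tk=np.array([px2w("top",*tp(*c),z=85)[:2] for c in((700,318),(685,372),(650,413),(598,437),(545,437),(495,415),(457,377),(438,325),(440,270),(470,225))])
A=np.c_[2*tk,np.ones(10)];x=np.linalg.lstsq(A,(tk**2).sum(1),rcond=None)[0]
print("ticks",x[:2],np.sqrt(x[2]+x[:2]@x[:2])); print(np.degrees(np.arctan2(*(tk-x[:2]).T[::-1]))%360)
print("vialcap",px2w("top",*tp(193,142),z=143)); 
d=T["d"]; print(d[215:222,270:277])
for p in((234,223),(276,225),(250,235)): print(px2w("top",*p,depth=d[p[1],p[0]]))
print("vialb",px2w("top",207,229,z=58),"bottle",px2w("top",141,192,z=150))
E
```

```text
top green (np.float64(233.44), np.float64(223.02666666666667), 75)
1260.8395 [490.85706373 163.55519509 106.94369862]
100 [491.91864891 164.3473453  100.        ]
105 [491.15422548 163.77693589 105.        ]
110 [490.38980206 163.20652647 110.        ]
scene green (np.float64(324.87692307692305), np.float64(199.63076923076923), 65)
1181.0299 [496.89019607 159.50469799 104.54131947]
100 [489.93534049 160.97193326 100.        ]
105 [497.5926476  159.35650488 105.        ]
110 [505.24995472 157.7410765  110.        ]
dial top [512.11164658  35.41139208  98.        ] peg top [511.60353658   2.56860787 120.        ]
dial sc [519.92406842  33.4832398   98.        ] peg sc [508.67419956   1.79442082 120.        ]
corner [591.85734715 222.7313332   85.        ]
corner [603.72085125 -35.10942107  85.        ]
corner [435.73152627 -43.194385    85.        ]
corner [424.72920888 212.42774365  85.        ]
ticks [513.55049595  34.7302222 ] 51.62381269586465
[267.12077942 242.32960927 218.83907942 194.09757346 171.20673258
 147.30090435 123.57873322  99.08152344  74.97080146  51.2615729 ]
vialcap [563.24294994 177.50903785 143.        ]
[[1274.3395 1270.922  1273.6201 1279.4199 1269.4946 1275.0138 1273.88  ]
 [1271.7544 1275.0076 1270.386  1273.4459 1274.5751 1276.8732 1275.6884]
 [1271.924  1273.6973 1275.1763 1276.0764 1273.2545 1272.668  1275.3148]
 [1271.5996 1273.3522 1276.594  1270.1228 1270.84   1272.5336 1273.1292]
 [1273.7458    0.     1277.2617 1268.9462 1268.4967 1271.7695 1268.2955]
 [1272.5144 1271.0879 1273.7858 1272.8168 1270.2048 1272.2485    0.    ]
 [1271.7948 1267.5972 1275.2246 1271.2444 1272.2062 1271.6993 1267.2968]]
[490.66184997 161.60038945 109.07272034]
[489.83483666  33.04494893  97.11165745]
[458.34966711 113.03197039  82.98637869]
vialb [476.77132291 252.49077102  58.        ] bottle [571.11766745 443.47044883 150.        ]
```

```bash
cat >> h.py <<'E'
def totool(base,yaw,W):
    d=np.array(W,float)-np.array(base); c,s=np.cos(yaw),np.sin(yaw)
    return np.round([d[0]*c+d[1]*s, d[0]*s-d[1]*c, -d[2]],1)
E
python3 - <<'E'
from h import *
b=[233.471,-579.766,292.261]
for W in([500,-250,292],[491,163,292],[491,163,215]): print(totool(b,.3828,W))
E
```

```text
[ 3.704e+02 -2.063e+02  3.000e-01]
[ 5.163e+02 -5.928e+02  3.000e-01]
[ 516.3 -592.8   77.3]
```

Call:
play_rows(
  hand=0,
  targets=[
    {"linear": [370, -206, 0], "turn": -0.9},
    {"linear": [370, -206, 0], "turn": -0.9},
    {"linear": [370, -206, 0], "turn": -0.9},
    {"linear": [370, -206, 0], "turn": -0.9},
    {"linear": [370, -206, 0], "turn": -0.9},
    {"linear": [370, -206, 0], "turn": -1.2},
    {"linear": [370, -206, 0], "turn": -1.4},
    {"linear": [516, -593, 0], "turn": -2.7},
    {"linear": [516, -593, 0], "turn": -2.7},
    {"linear": [516, -593, 0], "turn": -2.7},
    {"linear": [516, -593, 0], "turn": -2.7},
    {"linear": [516, -593, 0], "turn": -2.7},
    {"linear": [516, -593, 0], "turn": -2.7},
    {"linear": [516, -593, 0], "turn": -2.7},
    {"linear": [516, -593, 0], "turn": -2.7},
    {"linear": [516, -593, 0], "turn": -2.7},
    {"linear": [516, -593, 77], "turn": -2.7},
    {"linear": [516, -593, 77], "turn": -2.7},
    {"linear": [516, -593, 77], "turn": -2.7},
    {"linear": [516, -593, 77], "turn": -2.7},
  ],
)

```text
t: 2.6
eef_pos: [491.3, 163.0, 216.7]
tcp_rot: [3.141, 0.002, 3.082]
ft_force: [-0.3, 0.1, -0.2]
opening: 0.006
```

```bash
python3 - <<'E'
from h import *
o=[]
for n,r in(("top",(180,255,205,305)),("scene",(150,225,250,360))):
    a,d=env.read_camera(n); cv2.imwrite("pics/%s1c.png"%n,cv2.resize(a[r[0]:r[1],r[2]:r[3],::-1],None,fx=7,fy=7,interpolation=cv2.INTER_CUBIC))
s=env.state(); print(s["eef_pos"],s["tcp_rot"],s["joints"])
E
```

```text
[491.13848386 163.05938065 216.63767416] [3.14109491e+00 2.31289609e-03 3.08230241e+00] [ 1.92898741e-01  4.36881821e-01  1.90553229e+00 -1.33021858e-04
  7.96814611e-01 -1.31851505e+00]
```

View pics/scene1c.png

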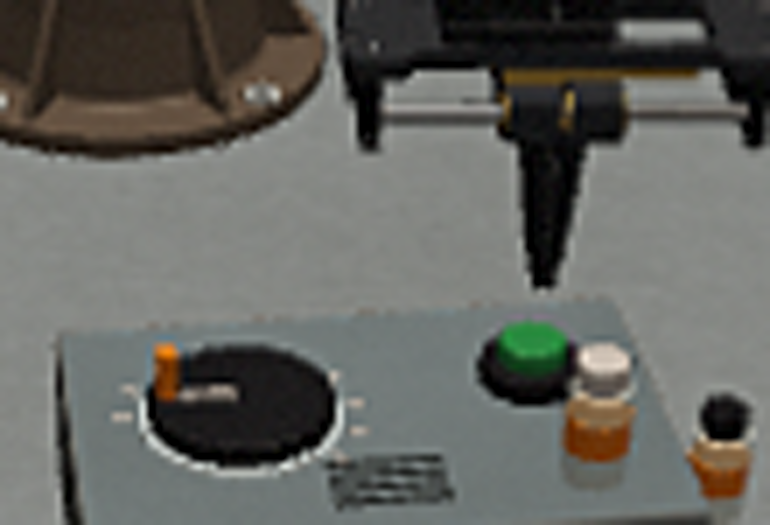

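View pics/top1c.png

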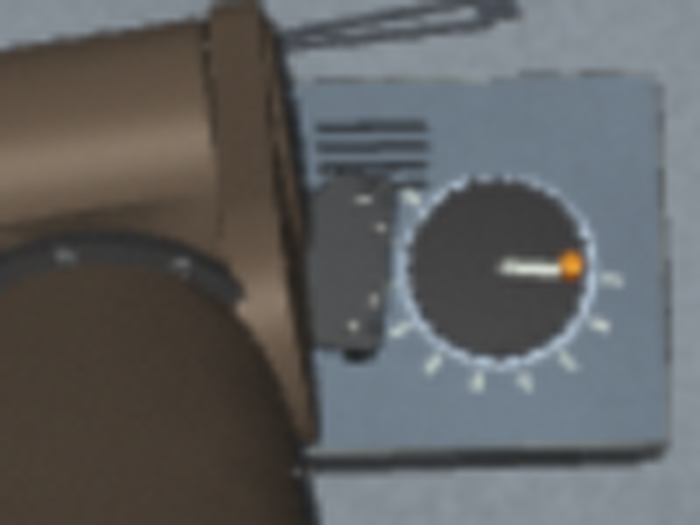

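The fingertips are centred over the green button, and the peg hasn't moved. In the top crop it is at about (571,264).

Call:
play_rows(
  targets=[
    {"linear": [0, 0, 15]},
    {"linear": [0, 0, 27]},
    {"linear": [0, 0, 30]},
    {"linear": [0, 0, 32]},
    {"linear": [0, 0, 33]},
    {"linear": [0, 0, 33]},
  ],
)

```text
validation failed for argument at $.ta...
```

Call:
play_rows(
  targets=[
    {"linear": [0, 0, 15], "turn": 0},
    {"linear": [0, 0, 27], "turn": 0},
    {"linear": [0, 0, 30], "turn": 0},
    {"linear": [0, 0, 32], "turn": 0},
    {"linear": [0, 0, 33], "turn": 0},
    {"linear": [0, 0, 33], "turn": 0},
  ],
)

```text
t: 3.45
eef_pos: [490.6, 163.0, 182.3]
tcp_rot: [-3.141, -0.0, 3.083]
ft_force: [-2.5, -0.5, 3.1]
opening: 0.008
```

Call:
play_rows(
  targets=[
    {"linear": [0, 0, 1], "turn": 0},
    {"linear": [0, 0, 2], "turn": 0},
    {"linear": [0, 0, 2], "turn": 0},
    {"linear": [0, 0, 2], "turn": 0},
  ],
)

```text
t: 3.95
eef_pos: [490.7, 163.0, 180.3]
tcp_rot: [-3.142, 0.0, 3.083]
ft_force: [-2.8, -0.6, 3.6]
opening: 0.0
```

```bash
python3 - <<'E'
from h import *
s=env.state(); print(s["eef_pos"],s["ft_force"])
E
```

```text
[490.69081779 163.03535745 180.28377477] [-2.78532687 -0.56071345  3.61156608]
```

Call:
play_rows(
  targets=[
    {"linear": [0, 0, 1], "turn": 0},
    {"linear": [0, 0, 2], "turn": 0},
    {"linear": [0, 0, 2], "turn": 0},
  ],
)

```text
t: 4.32
eef_pos: [490.6, 163.1, 178.8]
tcp_rot: [3.142, 0.0, 3.083]
ft_force: [-4.8, -0.5, 12.4]
opening: 0.004
```

Call:
play_rows(
  targets=[
    {"linear": [0, 0, 1], "turn": 0},
    {"linear": [0, 0, 1], "turn": 0},
    {"linear": [0, 0, 1], "turn": 0},
  ],
)

```text
t: 4.7
eef_pos: [490.7, 163.1, 178.6]
tcp_rot: [3.141, 0.001, 3.083]
ft_force: [-8.7, -0.9, 23.5]
opening: 0.008
```

The button hit its stop: at 23 N the tip stayed at about z = 100.7. I'll lift off and move to behind the peg on its +x side.

```bash
python3 - <<'E'
from h import *
b=[491.1,163,177.3]
for W in([491,163,250],[547,1,250]): print(totool(b,3.083,W))
E
```

```text
[  0.1  -0.  -72.7]
[ -65.3 -158.4  -72.7]
```

Call:
play_rows(
  targets=[
    {"linear": [0, 0, -15], "turn": 0},
    {"linear": [0, 0, -73], "turn": 0},
    {"linear": [0, 0, -73], "turn": 0},
    {"linear": [-65, -158, -73], "turn": 1.565},
    {"linear": [-65, -158, -73], "turn": 1.565},
    {"linear": [-65, -158, -73], "turn": 1.565},
    {"linear": [-65, -158, -73], "turn": 1.565},
    {"linear": [-65, -158, -73], "turn": 1.565},
    {"linear": [-65, -158, -73], "turn": 1.565},
    {"linear": [-65, -158, -73], "turn": 1.565},
    {"linear": [-65, -158, -73], "turn": 1.565},
    {"linear": [-65, -158, -73], "turn": 1.565},
    {"linear": [-65, -158, -73], "turn": 1.565},
    {"linear": [-65, -158, -73], "turn": 1.565},
    {"linear": [-65, -158, -20], "turn": 1.565},
    {"linear": [-65, -158, -5], "turn": 1.565},
    {"linear": [-65, -158, -5], "turn": 1.565},
    {"linear": [-65, -158, -5], "turn": 1.565},
  ],
)

```text
t: 6.95
eef_pos: [546.8, 1.4, 183.4]
tcp_rot: [3.14, 0.0, 1.518]
ft_force: [-0.3, 0.2, 1.3]
opening: 0.007
```

```bash
python3 - <<'E'
from h import *
for n,r in(("top",(180,255,205,305)),("scene",(165,240,250,360))):
    a,d=env.read_camera(n); cv2.imwrite("pics/%s2c.png"%n,cv2.resize(a[r[0]:r[1],r[2]:r[3],::-1],None,fx=7,fy=7,interpolation=cv2.INTER_CUBIC))
s=env.state(); print(s["eef_pos"],s["tcp_rot"],s["ft_force"])
E
```

```text
[546.67455629   1.46192954 183.48031385] [3.13953501e+00 2.19097361e-04 1.51797689e+00] [ 0.92541547 -0.04702678 -0.19785393]
```

View pics/scene2c.png

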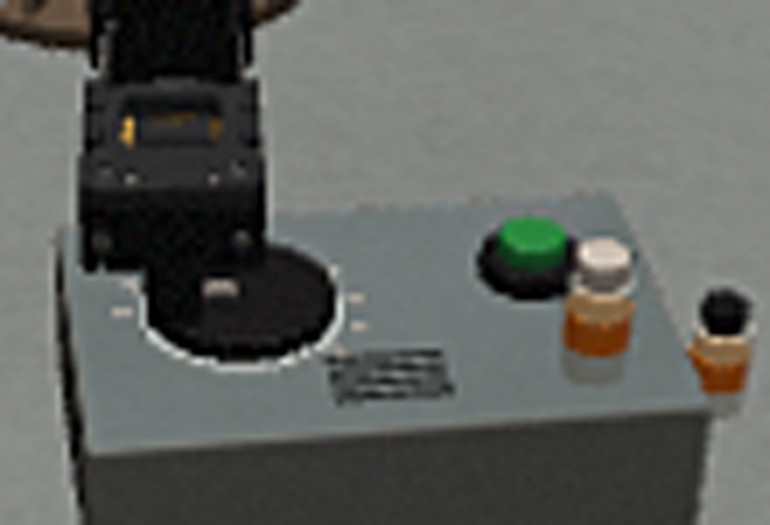

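View pics/top2c.png

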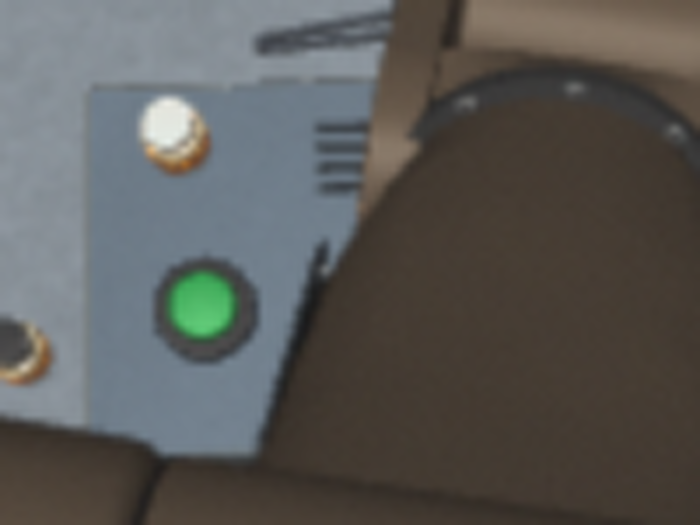

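Call:
play_rows(
  targets=[
    {"linear": [0, -10, 0], "turn": 0},
    {"linear": [0, -16, 0], "turn": 0},
    {"linear": [0, -19, 0], "turn": 0},
    {"linear": [0, -20, 0], "turn": 0},
    {"linear": [0, -20, 0], "turn": 0},
  ],
)

```text
t: 7.68
eef_pos: [526.3, 2.5, 182.3]
tcp_rot: [3.141, 0.0, 1.518]
ft_force: [-0.3, 0.1, -0.5]
opening: 0.005
```

Call:
play_rows(
  targets=[
    {"linear": [0, -1, 0], "turn": 0},
    {"linear": [0, -2, 0], "turn": 0},
    {"linear": [0, -2, 0], "turn": 0},
  ],
)

```text
t: 8.05
eef_pos: [524.3, 2.6, 182.2]
tcp_rot: [3.142, 0.0, 1.518]
ft_force: [0.4, 0.3, -0.4]
opening: 0.004
```

Call:
play_rows(
  targets=[
    {"linear": [0, -1, 0], "turn": 0},
    {"linear": [0, -2, 0], "turn": 0},
    {"linear": [0, -2, 0], "turn": 0},
  ],
)

```text
t: 8.43
eef_pos: [522.4, 2.7, 182.3]
tcp_rot: [3.141, 0.0, 1.518]
ft_force: [2.8, -1.3, -2.0]
opening: 0.006
```

Call:
play_rows(
  targets=[
    {"linear": [0, -1, 0], "turn": 0},
    {"linear": [0, -2, 0], "turn": 0},
    {"linear": [0, -2, 0], "turn": 0},
  ],
)

```text
t: 8.8
eef_pos: [520.2, 2.8, 182.3]
tcp_rot: [3.142, 0.0, 1.518]
ft_force: [2.8, -2.3, -0.1]
opening: 0.008
```

```bash
cat > arc.py <<'E'
from h import *
import sys,json
def arc(base,yaw,thetas,D=12,A=(512.8,34.8),r=32,z=182.3):
    rows=[]
    for th in thetas:
        q=np.radians(th);u=np.array([np.cos(q),np.sin(q)]);t=np.array([np.sin(q),-np.cos(q)])
        F=np.array(A)+r*u-D*t
        l=totool([*base,z],yaw,[*F,z]); rows.append({"linear":[float(x)+0 for x in l],"turn":round(float(yaw-(q-np.pi)),2)})
    print(json.dumps(rows)); print("end",F)
E
python3 - <<'E'
from arc import *
arc((520.3,2.8),1.518,range(259,215,-4))
E
```

```text
[{"linear": [-1.8, -1.7, 0.0], "turn": 0.14}, {"linear": [-2.2, -4.1, 0.0], "turn": 0.21}, {"linear": [-2.5, -6.4, 0.0], "turn": 0.28}, {"linear": [-2.6, -8.8, 0.0], "turn": 0.35}, {"linear": [-2.6, -11.2, 0.0], "turn": 0.42}, {"linear": [-2.3, -13.6, 0.0], "turn": 0.49}, {"linear": [-1.9, -15.9, 0.0], "turn": 0.56}, {"linear": [-1.4, -18.3, 0.0], "turn": 0.63}, {"linear": [-0.7, -20.5, 0.0], "turn": 0.7}, {"linear": [0.2, -22.8, 0.0], "turn": 0.77}, {"linear": [1.2, -24.9, 0.0], "turn": 0.84}]
end [495.48317393   5.33599595]
```

Call:
play_rows(
  targets=[
    {"linear": [-1.8, -1.7, 0], "turn": 0.14},
    {"linear": [-2.2, -4, 0], "turn": 0.21},
    {"linear": [-2.5, -6.4, 0], "turn": 0.28},
    {"linear": [-2.6, -8.8, 0], "turn": 0.35},
    {"linear": [-2.6, -11.2, 0], "turn": 0.42},
    {"linear": [-2.3, -13.6, 0], "turn": 0.49},
    {"linear": [-1.9, -16, 0], "turn": 0.56},
    {"linear": [-1.4, -18.3, 0], "turn": 0.63},
    {"linear": [-0.7, -20.5, 0], "turn": 0.7},
    {"linear": [0.2, -22.8, 0], "turn": 0.77},
    {"linear": [1.2, -25, 0], "turn": 0.84},
    {"linear": [1.2, -25, 0], "turn": 0.84},
  ],
)

```text
t: 10.3
eef_pos: [495.2, 5.5, 182.2]
tcp_rot: [-3.141, 0.0, 0.678]
ft_force: [2.3, -1.4, -0.9]
opening: 0.001
```

```bash
python3 - <<'E'
from h import *
for n,r in(("scene",(165,240,250,360)),):
    a,d=env.read_camera(n); cv2.imwrite("pics/%s3c.png"%n,cv2.resize(a[r[0]:r[1],r[2]:r[3],::-1],None,fx=7,fy=7,interpolation=cv2.INTER_CUBIC))
s=env.state(); print(s["eef_pos"],s["tcp_rot"],s["ft_force"])
for k in range(10):
    q=np.radians(267-24*k); print(k,[round((a-b)*7,0) for a,b in zip(w2px("scene",[512.8+32*np.cos(q),34.8+32*np.sin(q),120]),(250,165))])
E
```

```text
[495.29039591   5.45691037 182.23406033] [-3.14145070e+00  1.79277967e-04  6.79363463e-01] [ 2.27811841 -0.89854959 -0.03542209]
0 [np.float64(166.0), np.float64(243.0)]
1 [np.float64(172.0), np.float64(226.0)]
2 [np.float64(190.0), np.float64(213.0)]
3 [np.float64(217.0), np.float64(205.0)]
4 [np.float64(247.0), np.float64(203.0)]
5 [np.float64(277.0), np.float64(207.0)]
6 [np.float64(300.0), np.float64(218.0)]
7 [np.float64(314.0), np.float64(234.0)]
8 [np.float64(316.0), np.float64(251.0)]
9 [np.float64(304.0), np.float64(266.0)]
```

View pics/scene3c.png

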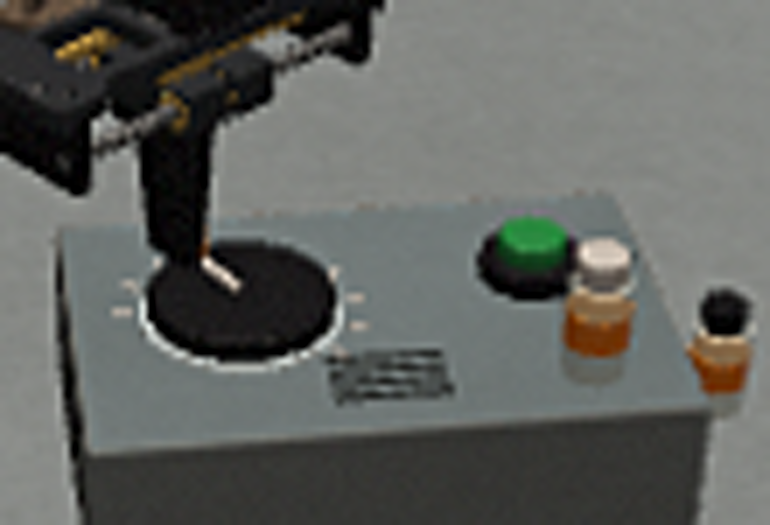

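The white line points to about (203,258) and the peg's edge shows at about (206,245), which fits stop 2. Continuing.

```bash
python3 - <<'E'
from arc import *
arc((495.5,5.3),.678,range(215,174,-4))
E
```

```text
[{"linear": [-0.8, -2.3, 0.0], "turn": 0.07}, {"linear": [-1.4, -4.6, 0.0], "turn": 0.14}, {"linear": [-1.8, -6.9, 0.0], "turn": 0.21}, {"linear": [-2.1, -9.3, 0.0], "turn": 0.28}, {"linear": [-2.2, -11.7, 0.0], "turn": 0.35}, {"linear": [-2.1, -14.1, 0.0], "turn": 0.42}, {"linear": [-1.9, -16.5, 0.0], "turn": 0.49}, {"linear": [-1.5, -18.8, 0.0], "turn": 0.56}, {"linear": [-1.0, -21.1, 0.0], "turn": 0.63}, {"linear": [-0.3, -23.4, 0.0], "turn": 0.7}, {"linear": [0.6, -25.6, 0.0], "turn": 0.77}]
end [479.87590075  25.63464739]
```

Call:
play_rows(
  targets=[
    {"linear": [-0.8, -2.3, 0], "turn": 0.07},
    {"linear": [-1.4, -4.6, 0], "turn": 0.14},
    {"linear": [-1.8, -7, 0], "turn": 0.21},
    {"linear": [-2.1, -9.3, 0], "turn": 0.28},
    {"linear": [-2.2, -11.7, 0], "turn": 0.35},
    {"linear": [-2.1, -14, 0], "turn": 0.42},
    {"linear": [-1.9, -16.5, 0], "turn": 0.49},
    {"linear": [-1.5, -18.8, 0], "turn": 0.56},
    {"linear": [-1, -21, 0], "turn": 0.63},
    {"linear": [-0.3, -23.4, 0], "turn": 0.7},
    {"linear": [-0.3, -23.4, 0], "turn": 0.7},
  ],
)

```text
t: 11.72
eef_pos: [480.1, 23.6, 182.1]
tcp_rot: [-3.141, 0.001, -0.02]
ft_force: [1.0, 0.5, 0.7]
opening: 0.004
```

```bash
python3 - <<'E'
from h import *
for n,r in(("scene",(165,240,250,360)),):
    a,d=env.read_camera(n); cv2.imwrite("pics/%s4c.png"%n,cv2.resize(a[r[0]:r[1],r[2]:r[3],::-1],None,fx=7,fy=7,interpolation=cv2.INTER_CUBIC))
s=env.state(); print(s["eef_pos"],s["tcp_rot"],s["ft_force"])
E
```

```text
[480.21617901  23.52346769 182.15829812] [-3.14154254e+00  7.91946409e-04 -1.96070323e-02] [ 0.3643386   0.91107392 -0.1898442 ]
```

View pics/scene4c.png

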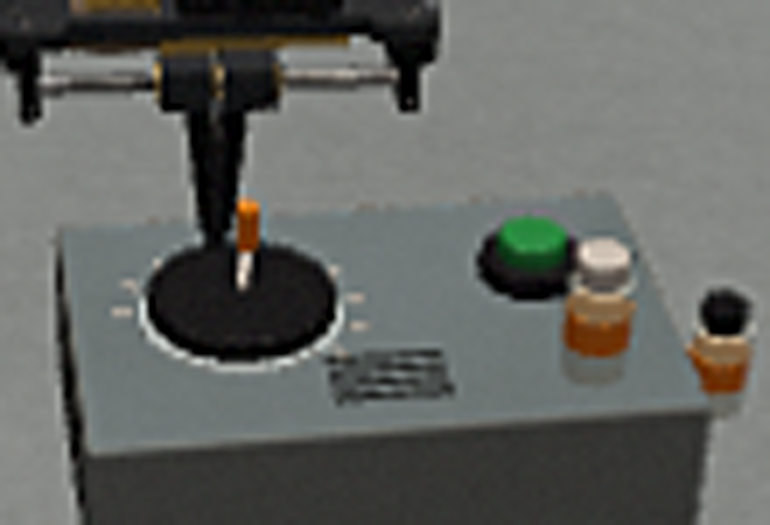

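The peg top is at (248,204), against a prediction of (247,203) for stop 4, and there is almost no force on the finger. I'll back off, lift, and clear the top view.

Call:
play_rows(
  targets=[
    {"linear": [0, 8, 0], "turn": 0},
    {"linear": [0, 15, 0], "turn": 0},
    {"linear": [0, 15, -40], "turn": 0},
    {"linear": [0, 15, -100], "turn": 0},
    {"linear": [0, 60, -120], "turn": 0},
    {"linear": [0, 120, -120], "turn": 0},
    {"linear": [0, 180, -120], "turn": 0},
    {"linear": [0, 240, -120], "turn": 0},
    {"linear": [0, 300, -120], "turn": 0},
    {"linear": [0, 300, -120], "turn": 0},
    {"linear": [0, 300, -120], "turn": 0},
    {"linear": [0, 300, -120], "turn": 0},
    {"linear": [0, 300, -120], "turn": 0},
  ],
)

```text
t: 13.4
eef_pos: [474.0, -275.5, 302.5]
tcp_rot: [3.141, -0.0, -0.021]
ft_force: [-0.6, 0.7, 0.3]
opening: 0.002
```

```bash
python3 - <<'E'
from h import *
a,d=env.read_camera("top"); cv2.imwrite("pics/top5.png",a[:,:,::-1]); c=cv2.resize(a[180:255,205:305,::-1],None,fx=7,fy=7,interpolation=cv2.INTER_CUBIC)
cv2.imwrite("pics/top5c.png",c)
for k in(3,4,5):
    q=np.radians(267-24*k); print(k,[round((x-b)*7,0) for x,b in zip(w2px("top",[512.8+32*np.cos(q),34.8+32*np.sin(q),120]),(205,180))])
b=np.load("pics/top0.npz")["a"]; df=np.abs(a.astype(int)-b).max(2)>40
df[:,290:]=0; v,u=np.nonzero(df[:280]); print(len(u),sorted(set(zip((u//10*10).tolist(),(v//10*10).tolist()))))
s=env.state(); print(s["t"],s["eef_pos"],s["ft_force"])
E
```

```text
3 [np.float64(511.0), np.float64(326.0)]
4 [np.float64(481.0), np.float64(326.0)]
5 [np.float64(452.0), np.float64(315.0)]
1502 [(230, 260), (230, 270), (240, 250), (240, 260), (240, 270), (250, 240), (250, 250), (250, 260), (250, 270), (260, 200), (260, 210), (260, 240), (260, 250), (260, 260), (260, 270), (270, 200), (270, 210), (270, 220), (270, 240), (270, 250), (270, 260), (270, 270), (280, 210), (280, 240), (280, 250), (280, 260), (280, 270)]
13.45 [ 473.99171241 -275.64605955  302.45659953] [-0.20502686  0.3751321  -0.58749185]
```

View pics/top5c.png

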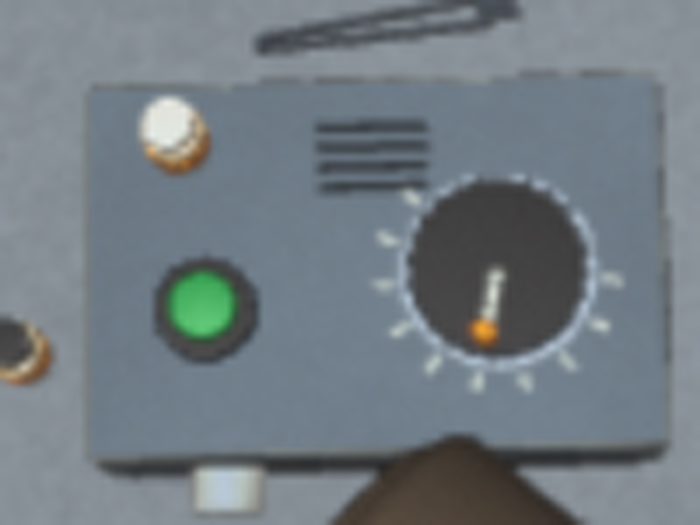

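View pics/top5.png

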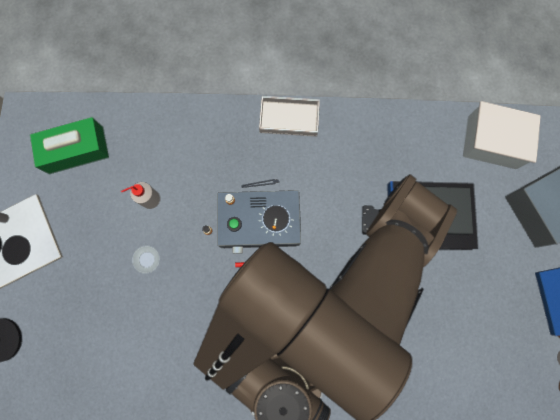

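The peg lines up with the fifth tick, four clicks from the first. The button is up and the vials, forceps, bottle and dish look unmoved. The arm hides most of the marker, but it never came near it. Handing in.

```bash
python3 -c "
from cell import env
print(env.job_done())"
```

```text
the job is handed in; nothing more can be done
None
```

I pressed the green button all the way down, then pushed the orange peg four clicks clockwise and left it resting in that stop. The job is handed in at about 13.5 s; the interface gave no verdict.

- **Button:** I pressed it with the closed fingertips until it hit its stop, where the force reached about 23 N. It looked up again in the later pictures.
- **Dial:** I pushed the peg with the outer face of one finger along its arc. The force readings between moves stayed under about 4 N. The peg started on the first tick and ended on the fifth. Its top was about 1 px from where I predicted stop 4 in the side view, and it was also on the stop 4 tick in the top view.
- **Arm:** It finished clear of everything, with forces at noise level.
- **Everything else:** In the last top view, an image comparison showed no change at the vials, forceps, wash bottle or dish. The arm hid most of the marker pen, so I couldn't fully check it, but the tool never went near it.

No check failed. My first button-press call was refused because it lacked the turn values, and nothing moved.

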